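Dock the amplifier sled past its spring plunger

ROBOT

A 6-joint arm with a two-finger parallel gripper is mounted at the origin on the work surface. World frame = base frame: x ahead of the robot, y to its left, z up, the work surface at z = 0. Lengths are in m, angles in degrees, forces in N, time in s.
With the tool pointing down it reaches from about 0.3 to 0.775 m from the base axis. Payload 14.6 kg.
Tool frame: the origin (TCP) lies midway between the tips of the shut fingers; the grasp point (between the pads) lies 19 mm behind it (hold_point_z is the distance from the TCP to the grasp point, in m); z points along the fingers, y is the line along which they close (so a half turn about z gives the same grasp; the last joint's range is limited). The gripper opens to 94 mm and grips with 3 to 60 N. Pads are 16 mm wide; open, the fingers measure 119 mm over their backs; the gripper's body (75 mm by 177 mm) begins 78 mm behind the grasp point.
Start: joints at [-77.899, 17.183, 87.147, -0, 75.671, -3.816], TCP at [0.151, -0.529, 0.205] pointing down, gripper open.
Joint ranges: [-173.82, 173.82], [-45.26, 126.66], [13.44, 144.39], [-59.66, 239.66], [0, 175.72], [-146.38, 146.38]. Speed limits (degrees/s): [127.2, 127.2, 147.25, 180, 180, 180].

INTERFACE

Orientations are given as [roll, pitch, yaw] about the fixed x, y, z axes, in that order (R = Rz(yaw) Ry(pitch) Rx(roll)).
In Python, from workcell import * gives the robot as it stands.
- The arm moves only by the shell command python3 -m pendant 'ROWS' [FORCE]. ROWS is a JSON object of lists of equal length, an entry for each row: "claw": the finger opening in mm, from 0 to 94; "offset": the shift along the tool's x, y, z in mm, a list of three; "dr": the turn, a rotation vector about the tool's x, y, z in degrees, a list of three. In form: {"claw": [claw, ...], "offset": [[dx, dy, dz], ...], "dr": [[wx, wy, wz], ...]}. A call has exactly 10 rows; each row is the pose to reach, as a shift and turn from the pose commanded when the call began, along the tool's axes at that moment; what a row does not reach only later rows make up. A row lasts 1/12 s, in which the tool goes at most 41.7 mm and 7.16 degrees, less where a joint would pass 70% of its speed; a pose out of reach is approached as far as the arm can. A call with a gripper value outside its range is refused whole. The fingers move at their own pace and stop on an object; FORCE is the grip in N (left out, the last holds). Time passes only in rows, so rows that repeat a pose let the fingers close, or fill a call up. It gives the time, the measured TCP pose, the force, the opening and the grip force at its end, in the units of the state.
- state(): the state, without advancing time (a new reading comes with each control period).
- grab_frame(name): name is "scene" or "top" or "wrist"; returns a dict with "pixels" (420x560x3 uint8, red, green, blue), "depth" (420x560 float32, m along the optical axis (not along the pixel's ray), 0 where there is no reading), "camera_matrix" (3x3 intrinsics, pixels), "pose" (4x4, takes a point from camera to world coordinates). Camera axes: x right, y up, looking along -z (the intrinsics and any distortion apply to the point x, -y, -z); pixel columns grow to the right and rows downward; lengths in m; the calibration is good to about 2 mm. A picture is of the moment at which its call begins.
- close_job(): hands the job in; it is judged then, once.
Trained networks look in a picture, given as the dict that the camera call returned (one of the last four; its "shot" number tells which), for a name from the list of things; names that differ only in an ending like _2 or _b are one class to them, and where a whole thing is asked for, a point or a joint stands for the part that bears it (a point fixed in the world has none). Each returns a list of dicts, best first, with "p" (0 to 1); they miss things now and then, are a little off and sometimes report something else, mostly with a low value. They report only what shows in the picture. A call takes as long as a camera call.
- recognise(picture, target): "pixel" ([column, row] in pixels, amid what is visible of it).
- trace(picture, target): "pixels" (420x560 bool, what is visible of it) and "pixel" ([column, row] in pixels, amid what is visible of it).
- tip_of(picture, target): "pixel" ([column, row] in pixels: a listed point, or the origin of a listed thing).
The state is a dict: "clock": time; "joint_pos": joint angles; "joint_velocities": joint speeds; "joint_efforts": joint torques, N m; "tcp_pos": TCP position; "orientation": TCP orientation; "force": force on the tool from outside, world axes, zero at the start; "wrist_torque": the same for the moment, N m; "width": finger opening in m; "gripper_force": force on a finger pad.
Only numpy, scipy, OpenCV 4.12 (cv2) and the standard library are available. Lean on these libraries where they do the work, as an engineer would, in place of code of your own. Each camera call takes 0.05 s, during which the arm holds its last target. There are 200 camera calls.

TASK

On the repair bench's docking jig, press the red spring plunger down with the fingertips and, keeping it pressed, push the sled with the valve amplifier by its yellow lug past the plunger's steel tooth until it is fully home at the blue contact block. Only then take the fingers away and let the plunger spring right up behind the lug. Only press and push, never grip the lug or touch its front face, and leave the loose things around the jig as they stand.

Things in the scene. Friction and masses are not known exactly. Their poses are not given: they have to be found in the camera images.
- jig: aluminium base plate 250 x 370 x 12 mm of the docking jig, fixed to the table; origin under its centre, z up. The sled travels along the jig's +y towards a blue contact block 75 mm high; the red plunger plate runs along its -x edge (the side nearest the robot), parallel to the travel
- push_plate: the head of the spring plunger: flat red plate 50 mm (its x) by 170 mm (its y), 6 mm thick, axes parallel to the jig's. Origin: centre of its top face, 46 mm above the table when up. Wherever pressed, it goes straight down, 12 mm at most; spring 2 N at first, 5.6 N at 9 mm, 6.8 N at 12 mm; springs up when released. Fingers can slide along its middle line, clear of the tooth
- tooth_top (a point): centre of the top of the plunger's steel stop tooth (12 mm in x, 14 mm in y), which stands at the +x edge of the red plate, 12 mm higher than the red face, and goes up and down with it: 31 mm in +x and 44 mm in +y from the plate's origin
- plunger (a joint): how far the plunger is pressed down, m: 0 up, 0.012 bottomed. At 0.006 the tooth just clears the underside of the lug; 0.008 to 0.011 is safe
- sled (a joint): how far the sled (0.9 kg, on rails that it cannot leave) has travelled along the jig's +y, m. Starts between 0 and 0.03; with the plunger up the lug meets the tooth at 0.045; the lug has wholly passed the tooth at 0.071; fully home, at its end stop, at 0.080. It takes about 4 N to move and stays where it is left
- case_edge (a point): on the sled's load, a valve amplifier 120 x 130 mm with an olive case: middle of the top edge of the case's near (-x) side, 78 mm above the table, 60 mm in +x from the middle line of the red plate. Its valves and transformer, 28 mm and more behind this edge, reach 134 mm above the table
- lug: back half of the yellow lug, an upright plate 64 mm wide (x), 30 mm high, 12 mm thick in all (y), that sticks out from the sled over the red plate, 52 to 82 mm above the table (6 mm above the red face when up). Origin: middle of the lower edge of its back (-y) face, the face to push towards +y; 7 mm in +x from the red plate's middle line; axes parallel to the jig's
- lug_front: the front half of the same lug; origin at the middle of the lower edge of its front (+y) face, which fingers must not touch
- valve_a: a bystander: glass radio valve (tube) with a brown base, 33 mm across, 75 mm tall, standing upright on the jig's base plate behind the sled. Origin under its centre. To be left alone
- can_a: a bystander: aluminium capacitor can, 32 mm across, 70 mm tall, upright on the table beside the jig. Origin under its centre. To be left alone
- carton_a: a bystander: small white carton 36 x 36 x 75 mm standing on the table beside the jig. Origin under its centre. To be left alone
- carton_b: a bystander: another such white carton. To be left alone
- transformer: a bystander: black transformer 70 x 60 x 80 mm, 1 kg, on the table. Origin under its centre. To be left alone
- screwdriver: a bystander: screwdriver lying on the table, its length along its x. To be left alone
- screw_jar: a bystander: small clear jar, 56 mm across, 60 mm tall, on the table. Origin under its centre. To be left alone

How it is judged (in metres and radians):
On the way, in this order (a step that is already met when the one before it is completed fails the run):
1. the plunger is pressed down by the fingers while the sled is still before the tooth (value of joint plunger above 0.0065 m and contact force between the fingers and push_plate above 0.5 N and value of joint sled below 0.05 m), for 0.1 s.
2. the sled is fully home while the fingers still hold the plunger down (value of joint plunger above 0.006 m and contact force between the fingers and push_plate above 0.5 N and value of joint sled above 0.075 m), for 0.1 s.
At the end, for the whole second after the job is handed in: sled within 5 mm of its end stop (joint over 0.075) and the plunger sprung up behind the lug (joint under 0.003), fingers off (value of joint sled above 0.075 m and value of joint plunger below 0.003 m); the robot touches nothing.
It fails at once if the plunger was let up while the lug was passing over the tooth (value of joint sled between 0.05 and 0.069 m and value of joint plunger below 0.0064 m).
It fails at once if the lug was gripped or its front face touched (contact force between the fingers and lug_front above 1 N).
It fails at once if a bystander was moved, tipped or lifted (distance of any of valve_a, can_a, carton_a, carton_b, transformer, screwdriver, screw_jar from where it was at the start of the episode above 0.015 m or angle between any of valve_a, can_a, carton_a, carton_b, transformer, screw_jar's own z axis and vertical above 0.5 rad).
It also fails if it takes over 32 s, if anything falls off the work surface, if the arm or the gripper's body presses on something with over 40 N, if the wrist force passes 120 N, or if a joint passes its speed limit or range.

## Working session

There is one attempt and no reset: what is moved stays moved. The work goes in short steps, Python scripts to look and compute and a shell command to move; the robot and the scene stay as the last step left them, time stands still between calls to the robot, and variables do not carry over. Pictures are saved under pics/ and viewed, at most 10 in all, crops included, and the job is handed in when it is done.

```bash
mkdir -p pics; cat > h.py <<'E'
from workcell import *
import numpy as np, cv2
from scipy.spatial.transform import Rotation as R
def save(f,n): cv2.imwrite('pics/'+n,cv2.cvtColor(f['pixels'],cv2.COLOR_RGB2BGR))
def ray(f,px):
    K=f['camera_matrix'];P=f['pose']
    d=np.linalg.inv(K)@[px[0],px[1],1]; d=P[:3,:3]@(d*[1,-1,-1]); return P[:3,3],d
def at_depth(f,px):
    o,d=ray(f,px); c,r=int(round(px[0])),int(round(px[1]))
    z=f['depth'][max(r-1,0):r+2,max(c-1,0):c+2]; z=z[z>0]
    return o+d*np.median(z) if z.size else None
def at_z(f,px,z):
    o,d=ray(f,px); return o+d*(z-o[2])/d[2]
def tri(rs):
    A=np.zeros((3,3));b=np.zeros(3)
    for o,d in rs:
        d=d/np.linalg.norm(d);M=np.eye(3)-np.outer(d,d);A+=M;b+=M@o
    return np.linalg.solve(A,b)
E
python3 - <<'E'
from h import *
np.set_printoptions(precision=4,suppress=True)
s=state();print(s)
fs={n:grab_frame(n) for n in('scene','top','wrist')}
for n,f in fs.items(): save(f,n+'0.png'); print(n,f['camera_matrix'].ravel(),f['pose'][:3,3],[k for k in f])
for t,z in dict(push_plate=.046,tooth_top=.058,case_edge=.078,lug=.052,lug_front=.052,valve_a=.012,can_a=0,carton_a=0,jig=0,transformer=0,screw_jar=0,screwdriver=0).items():
    rs=[]
    for n,f in fs.items():
        for q in tip_of(f,t)[:2]:
            print(t,n,round(q['p'],2),np.array(q['pixel']),'z',at_z(f,q['pixel'],z),'d',at_depth(f,q['pixel']))
E
```

```text
{'clock': 0.0, 'joint_pos': array([-77.8976,  17.2175,  87.1798,   0.0005,  75.6716,  -3.8155]), 'joint_velocities': array([ 0.0005,  0.0207,  0.0102,  0.0203,  0.0204, -0.0094]), 'joint_efforts': array([ -0.0002, -53.1809, -35.2734,   0.0707,   0.0243,  -0.0001]), 'tcp_pos': array([ 0.1508, -0.5286,  0.2049]), 'orientation': array([-179.9313,   -0.0051,   15.9178]), 'force': array([-0.2051, -0.1931, -0.9163]), 'wrist_torque': array([-0.0045, -0.061 , -0.0249]), 'gripper_force': 0.0, 'width': 0.09431052766405675}
scene [435.9685   0.     281.3155   0.     435.9685 210.286    0.       0.
   1.    ] [ 0.939  -0.2886  0.9102] ['pixels', 'depth', 'camera_matrix', 'pose', 'shot']
top [512.3063   0.     280.8416   0.     512.3063 207.2648   0.       0.
   1.    ] [0.3971 0.0523 1.1322] ['pixels', 'depth', 'camera_matrix', 'pose', 'shot']
wrist [340.6615   0.     275.4519   0.     340.6615 207.2411   0.       0.
   1.    ] [ 0.2221 -0.5088  0.3846] ['pixels', 'depth', 'camera_matrix', 'pose', 'shot']
push_plate scene 0.76 [229.3 216.3] z [ 0.4897 -0.0123  0.046 ] d [ 0.4904 -0.0127  0.0473]
[... 2030 characters left out ...]
.0754]
transformer scene 0.58 [299.5 177.4] z [0.4991 0.2094 0.    ] d [0.5121 0.1946 0.0269]
transformer top 0.66 [379.  215.1] z [ 0.5753 -0.1587  0.    ] d [ 0.5634 -0.1446  0.0755]
transformer top 0.44 [313.2 251.3] z [ 0.4943 -0.0111  0.    ] d [ 0.4902 -0.0084  0.0471]
screw_jar scene 0.92 [297.6 175.8] z [0.4922 0.2094 0.    ] d [0.5075 0.1923 0.0313]
screw_jar scene 0.42 [333.7 178.8] z [0.5622 0.2708 0.    ] d [0.5734 0.2542 0.027 ]
screw_jar top 0.57 [210.7 251.8] z [0.4929 0.2155 0.    ] d [0.4878 0.2069 0.0596]
screwdriver scene 0.76 [374.3 232. ] z [0.7351 0.2273 0.    ] d [0.7389 0.2176 0.017 ]
screwdriver top 0.58 [211.6 152.8] z [0.7193 0.2192 0.    ] d [0.7132 0.2161 0.0214]
```

```bash
python3 - <<'E'
from h import *
f=grab_frame('top');p=f['pixels'][130:340,160:440];cv2.imwrite('pics/topc.png',cv2.cvtColor(cv2.resize(p,None,fx=2.8,fy=2.8,interpolation=cv2.INTER_CUBIC),cv2.COLOR_RGB2BGR))
f=grab_frame('scene');p=f['pixels'][130:340,110:390];cv2.imwrite('pics/scenec.png',cv2.cvtColor(cv2.resize(p,None,fx=2.8,fy=2.8,interpolation=cv2.INTER_CUBIC),cv2.COLOR_RGB2BGR))
E
```

```text
(no output)
```

View pics/topc.png

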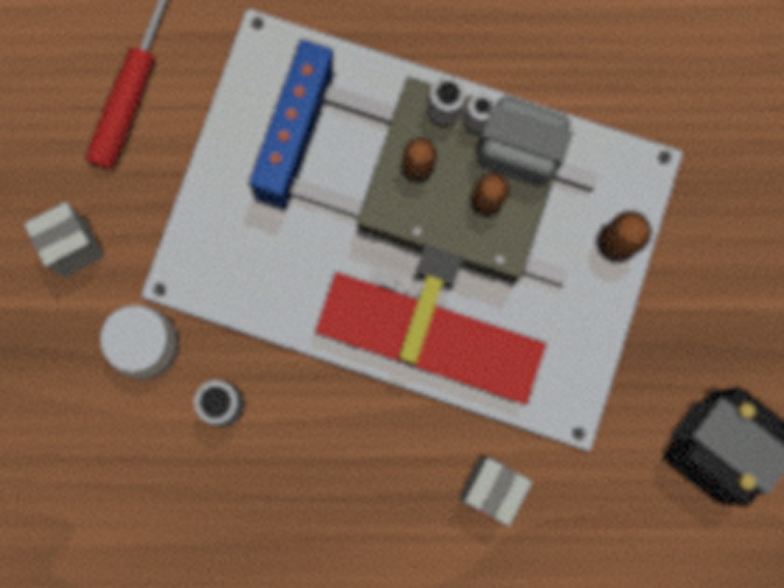

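View pics/scenec.png

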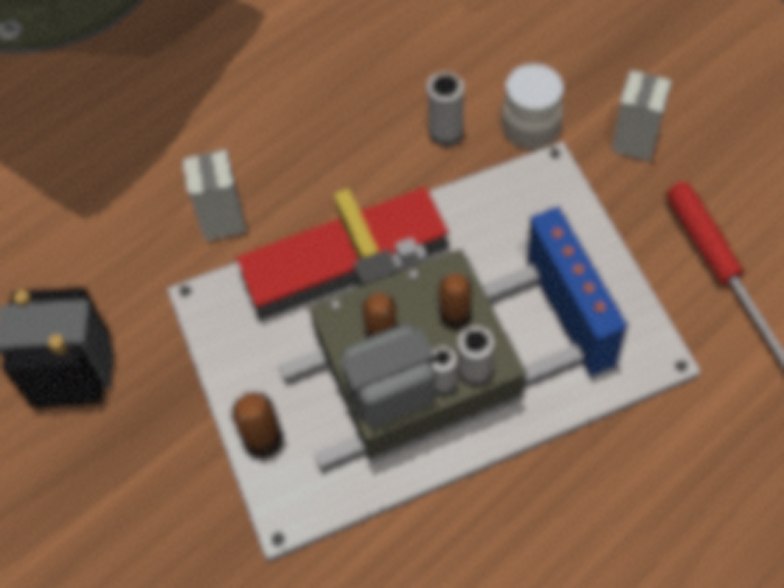

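The top crop shows the jig turned about -17°. The red plate has its corners at crop pixels (337,273), (545,343), (528,403) and (316,332). The yellow lug runs from (437,277) to (410,362), and the tooth is near (395,288). The scene crop shows the same layout, with the space behind the lug clear. Next I measure plate, lug and yaw from colour, depth and both views.

```bash
cat > m.py <<'E'
from h import *
np.set_printoptions(precision=4,suppress=True)
def meas(names):
    for n in names:
        f=grab_frame(n);hsv=cv2.cvtColor(f['pixels'],cv2.COLOR_RGB2HSV)
        K=f['camera_matrix'];P=f['pose'];v,u=np.mgrid[:420,:560]
        d=np.stack([(u-K[0,2])/K[0,0],-(v-K[1,2])/K[1,1],-np.ones(u.shape)],-1)*f['depth'][...,None]
        W=d@P[:3,:3].T+P[:3,3]
        h,s,val=cv2.split(hsv);box=(W[...,0]>.4)&(W[...,0]<.6)&(abs(W[...,1])<.14)&(f['depth']>0)
        red=((h<6)|(h>174))&(s>150)&(val>60)&box&(W[...,2]>.03)&(W[...,2]<.056)
        yel=(h>20)&(h<36)&(s>120)&(val>90)&box&(W[...,2]>.072)
        for nm,m,z in(('red',red,.046),('yellow',yel,.082)):
            if m.sum()<30: print(n,nm,'none');continue
            zz=np.median(W[m][:,2]); p=np.array([at_z(f,(a,b),zz)[:2] for b,a in np.argwhere(m)])
            r=cv2.minAreaRect(p.astype(np.float32)*1000); print(n,nm,m.sum(),'z',zz,'rect',r)
            if nm=='red': print('  z spread',np.percentile(W[m][:,2],[10,90]))
if __name__=='__main__':
    import sys; meas(sys.argv[1:])
E
python3 m.py top scene
```

```text
top red 1499 z 0.046343263771090104 rect ((492.9446105957031, -8.593490600585938), (164.7289581298828, 46.662986755371094), 71.18863677978516)
  z spread [0.0438 0.049 ]
top yellow 173 z 0.08234515986060464 rect ((502.7554931640625, 0.10199165344238281), (11.058525085449219, 64.5945053100586), 71.26970672607422)
scene red 1137 z 0.04617852030762437 rect ((496.4893798828125, -8.336761474609375), (167.71084594726562, 51.367408752441406), 71.11414337158203)
  z spread [0.0442 0.0482]
scene yellow 134 z 0.08209322756631388 rect ((504.8581237792969, -0.806427001953125), (12.746061325073242, 63.809844970703125), 69.48299407958984)
```

Both views agree on yaw -18.8°, plate centre about (0.494, -0.0085) at z 46 mm, and lug centre about (0.5035, 0.000). That puts the lug's back at y ≈ +5 mm in the plate frame, so the sled is at about 0.025. I'll close the fingers and go above the plate, behind the lug.

```bash
python3 -m pendant '{"claw":[0,0,0,0,0,0,0,0,0,0],"offset":[[20,-17,0],[50,-42,0],[80,-67,0],[110,-92,0],[140,-118,0],[170,-143,0],[200,-168,0],[230,-193,0],[255,-214,0],[270,-227,0]],"dr":[[0,0,3.5],[0,0,7],[0,0,10.5],[0,0,14],[0,0,17.5],[0,0,21],[0,0,24.5],[0,0,28],[0,0,31.5],[0,0,34.8]]}' 20
python3 -c "
from h import *
s=state();print(s['tcp_pos'],s['orientation'],s['width'],s['joint_pos'])"
```

```text
clock: 2.98
tcp_pos: [0.3494, -0.2342, 0.2057]
orientation: [-180.0, -0.0, -19.0]
force: [-0.5, -0.1, -1.2]
width: 0.0304
gripper_force: 0.0
[ 0.34943445 -0.23416718  0.20570753] [-1.79996084e+02 -3.74800237e-02 -1.89630884e+01] 0.03043884960837562 [-3.88295295e+01  3.40902832e-01  1.06535304e+02  1.71618189e-02
  7.30898750e+01  7.01285707e+01]
```

```bash
python3 -m pendant '{"claw":[0,0,0,0,0,0,0,0,0,0],"offset":[[8,-28,0],[16,-58,5],[24,-88,15],[32,-118,30],[40,-148,45],[48,-178,60],[56,-206,72],[61,-226,80],[63.5,-235.5,86],[63.5,-235.5,86]],"dr":[[0,0,0],[0,0,0],[0,0,0],[0,0,0],[0,0,0],[0,0,0],[0,0,0],[0,0,0],[0,0,0],[0,0,0]]}'
python3 m.py top wrist; python3 - <<'E'
from h import *
s=state();print(s['clock'],s['tcp_pos'],s['orientation'],s['width'],s['force'])
f=grab_frame('wrist');save(f,'w1.png')
E
```

```text
clock: 3.82
tcp_pos: [0.4845, -0.0331, 0.1183]
orientation: [180.0, 0.1, -18.8]
force: [-0.9, -1.7, 0.4]
width: 0.0003
gripper_force: 0.0
top red 222 z 0.045978430171713325 rect ((491.2627868652344, -7.904029846191406), (164.16062927246094, 44.70539855957031), 70.18892669677734)
  z spread [0.0436 0.0487]
top yellow none
wrist red 11437 z 0.04631560801093876 rect ((492.47247314453125, -10.477058410644531), (168.1336669921875, 49.870994567871094), 71.15956115722656)
  z spread [0.0454 0.0472]
wrist yellow 6930 z 0.24290564457928043 rect ((527.2120361328125, -33.328880310058594), (78.34661865234375, 50.0109977722168), 71.17440032958984)
3.9167 [ 0.48423743 -0.03482639  0.11962577] [ 1.79988284e+02  1.04059570e-02 -1.88704266e+01] 0.0006939504299321087 [ 0.1583878  -0.70200766 -0.52487382]
```

View pics/w1.png

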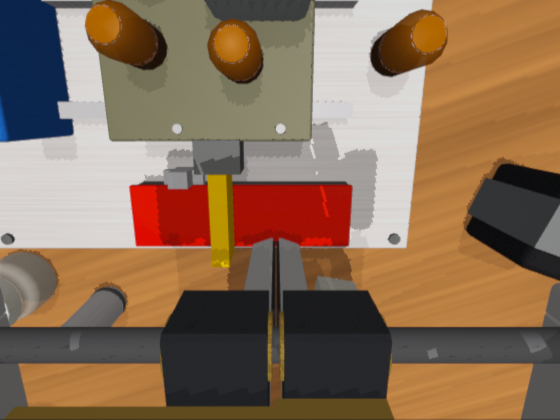

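The wrist view shows the closed fingertips at about (275,240), on the plate's middle line. The lug is to their left at columns 208–233, about 18 mm away, and the way down is clear. Next I descend to just above the plate.

```bash
sed -i 's/(W\[...,2\]>.072)/(W[...,2]>.072)\&(W[...,2]<.09)/' m.py; python3 -m pendant '{"claw":[0,0,0,0,0,0,0,0,0,0],"offset":[[0,0,12],[0,0,26],[0,0,40],[0,0,52],[0,0,60],[0,0,64],[0,0,66],[0,0,66],[0,0,66],[0,0,66]],"dr":[[0,0,0],[0,0,0],[0,0,0],[0,0,0],[0,0,0],[0,0,0],[0,0,0],[0,0,0],[0,0,0],[0,0,0]]}'
python3 m.py wrist; python3 - <<'E'
from h import *
for i in range(4):
    f=grab_frame('wrist');s=state();print(s['clock'],s['tcp_pos'],s['orientation'],s['force'])
E
```

```text
clock: 4.8
tcp_pos: [0.4848, -0.0344, 0.0541]
orientation: [-180.0, -0.1, -18.9]
force: [0.5, 0.4, 0.2]
width: 0.0008
gripper_force: 0.0
wrist red 17004 z 0.04630404434138086 rect ((492.68701171875, -10.577995300292969), (168.34535217285156, 49.617095947265625), 71.10658264160156)
  z spread [0.0454 0.0471]
wrist yellow 2678 z 0.08222284750610473 rect ((510.33831787109375, -5.616641044616699), (14.083454132080078, 46.08784484863281), 71.2579345703125)
4.9 [ 0.48473474 -0.03431103  0.05387372] [-1.79991811e+02 -4.04762050e-02 -1.88802086e+01] [-0.52699371 -0.40990654 -0.78816783]
4.95 [ 0.48468565 -0.03428565  0.05378666] [-1.79994362e+02 -3.10163193e-02 -1.88764575e+01] [-0.22668155  0.2268408   0.17091652]
5.0 [ 0.48462922 -0.0342624   0.05368142] [-1.79996291e+02 -2.19203247e-02 -1.88743423e+01] [-0.52163754  0.47279716  0.5850106 ]
5.05 [ 0.4846107  -0.03425095  0.05364115] [-1.79996827e+02 -1.89732742e-02 -1.88757836e+01] [-0.2138647  -0.58189497 -0.52987695]
```

```bash
python3 -m pendant '{"claw":[0,0,0,0,0,0,0,0,0,0],"offset":[[0,0,3],[0,0,6],[0,0,9],[0,0,11],[0,0,13],[0,0,15],[0,0,17],[0,0,17],[0,0,17],[0,0,17]],"dr":[[0,0,0],[0,0,0],[0,0,0],[0,0,0],[0,0,0],[0,0,0],[0,0,0],[0,0,0],[0,0,0],[0,0,0]]}'
python3 m.py wrist; python3 - <<'E'
from h import *
F=[]
for i in range(8):
    f=grab_frame('wrist');s=state();F.append(s['force'])
print(s['clock'],s['tcp_pos'],s['orientation'],np.mean(F,0))
E
```

```text
clock: 5.88
tcp_pos: [0.4845, -0.0343, 0.0366]
orientation: [180.0, 0.0, -18.9]
force: [-1.2, 0.6, 5.7]
width: 0.0006
gripper_force: 2.5
wrist red 17643 z 0.03667212625671615 rect ((492.73480224609375, -10.555572509765625), (168.2739715576172, 49.72184753417969), 71.10424041748047)
  z spread [0.0358 0.0375]
wrist yellow 2814 z 0.0821700925297687 rect ((512.2152099609375, -6.4305267333984375), (14.43709659576416, 42.34577178955078), 71.22306060791016)
6.3333 [ 0.48454449 -0.03428354  0.03659657] [ 1.79999572e+02 -3.31710106e-03 -1.88812690e+01] [-1.43144419 -0.02619785  4.98839468]
```

Pressed about 9.6 mm by both depth and force. I'll push along the jig's +y, which is tool -y.

```bash
python3 -m pendant '{"claw":[0,0,0,0,0,0,0,0,0,0],"offset":[[0,-4,0],[0,-8,0],[0,-12,0],[0,-16,0],[0,-20,0],[0,-24,0],[0,-28,0],[0,-31,0],[0,-33,0],[0,-34,0]],"dr":[[0,0,0],[0,0,0],[0,0,0],[0,0,0],[0,0,0],[0,0,0],[0,0,0],[0,0,0],[0,0,0],[0,0,0]]}'
python3 m.py wrist; python3 - <<'E'
from h import *
F=[]
for i in range(4):
    f=grab_frame('wrist');s=state();F.append(s['force'])
print(s['clock'],s['tcp_pos'],s['orientation'],np.mean(F,0))
save(f,'w2.png')
E
```

```text
clock: 7.17
tcp_pos: [0.4955, -0.0027, 0.0366]
orientation: [179.9, -0.0, -18.9]
force: [-2.7, -7.5, 6.4]
width: 0.0003
gripper_force: 4.6
wrist red 18357 z 0.03669761907318134 rect ((492.3642883300781, -10.200798034667969), (168.20477294921875, 49.80451202392578), 71.08666229248047)
  z spread [0.0359 0.0375]
wrist yellow 2407 z 0.08228422209826017 rect ((519.6614379882812, 7.183230876922607), (12.837142944335938, 36.57192611694336), 71.210205078125)
7.4167 [ 0.49555442 -0.00264847  0.03662007] [ 1.79957891e+02 -2.00234739e-02 -1.88849184e+01] [-1.83417728 -4.8650848   5.57307813]
```

View pics/w2.png

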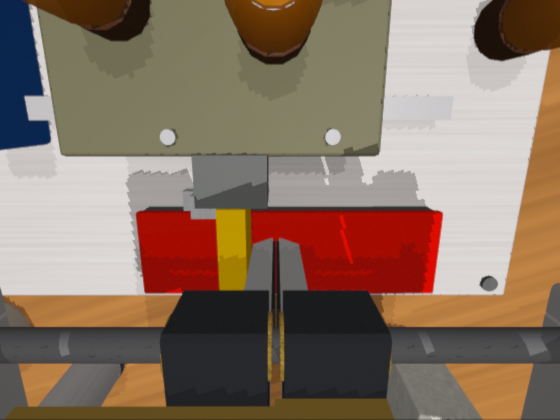

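The fingers touch the lug's back face at about column 250, and the sled is at about 0.039. The plunger is still held at 9.5 mm, and the tooth is visible at (200,205). Continuing.

```bash
python3 -m pendant '{"claw":[0,0,0,0,0,0,0,0,0,0],"offset":[[0,-4,0],[0,-8,0],[0,-12,0],[0,-16,0],[0,-20,0],[0,-25,0],[0,-30,0],[0,-34,0],[0,-37,0],[0,-39,0]],"dr":[[0,0,0],[0,0,0],[0,0,0],[0,0,0],[0,0,0],[0,0,0],[0,0,0],[0,0,0],[0,0,0],[0,0,0]]}'
python3 m.py wrist; python3 - <<'E'
from h import *
F=[]
for i in range(4):
    f=grab_frame('wrist');s=state();F.append(s['force'])
print(s['clock'],s['tcp_pos'],s['orientation'],np.mean(F,0))
E
```

```text
clock: 8.25
tcp_pos: [0.5082, 0.0342, 0.0367]
orientation: [179.9, -0.0, -18.9]
force: [-3.7, -7.9, 7.1]
width: 0.0007
gripper_force: 4.7
wrist red 18471 z 0.03666538416095658 rect ((492.53106689453125, -10.078903198242188), (168.44442749023438, 50.26173782348633), 71.3641357421875)
  z spread [0.0358 0.0375]
wrist yellow 2410 z 0.08228749288853221 rect ((532.2711181640625, 44.100528717041016), (12.758567810058594, 36.56924819946289), 71.19406127929688)
8.5 [0.5082351  0.03440287 0.03663113] [ 1.79970661e+02 -2.15820851e-02 -1.88795266e+01] [-1.5497424  -3.01803123  5.17316466]
```

```bash
python3 -m pendant '{"claw":[0,0,0,0,0,0,0,0,0,0],"offset":[[0,-0.5,0],[0,-1,0],[0,-1.5,0],[0,-2,0],[0,-2.5,0],[0,-3,0],[0,-3.5,0],[0,-3.5,0],[0,-3.5,0],[0,-3.5,0]],"dr":[[0,0,0],[0,0,0],[0,0,0],[0,0,0],[0,0,0],[0,0,0],[0,0,0],[0,0,0],[0,0,0],[0,0,0]]}'
python3 m.py wrist; python3 - <<'E'
from h import *
F=[]
for i in range(4):
    f=grab_frame('wrist');s=state();F.append(s['force'])
print(s['clock'],s['tcp_pos'],s['orientation'],np.mean(F,0))
E
```

```text
clock: 9.33
tcp_pos: [0.5085, 0.0352, 0.0366]
orientation: [179.7, 0.0, -18.9]
force: [-10.7, -25.9, 11.9]
width: 0.0005
gripper_force: 15.0
wrist red 18495 z 0.036675627326236776 rect ((492.7864685058594, -10.143409729003906), (168.3260498046875, 49.845970153808594), 71.00513458251953)
  z spread [0.0358 0.0375]
wrist yellow 2389 z 0.0822977580546185 rect ((532.6588745117188, 45.11777877807617), (12.729053497314453, 36.58662796020508), 71.27198791503906)
9.5833 [0.50844009 0.03527165 0.03663355] [ 1.79734476e+02  4.94463811e-02 -1.88992780e+01] [-10.65302616 -26.15134933  12.4359399 ]
```

The sled is at its end stop: the push force rose to 28 N and motion ceased. I'll ease back off the lug with the plate still pressed, then lift.

```bash
python3 -m pendant '{"claw":[0,0,0,0,0,0,0,0,0,0],"offset":[[0,2,0],[0,5,0],[0,9,0],[0,12,0],[0,12,-3],[0,12,-8],[0,12,-14],[0,12,-26],[0,12,-46],[0,12,-70]],"dr":[[0,0,0],[0,0,0],[0,0,0],[0,0,0],[0,0,0],[0,0,0],[0,0,0],[0,0,0],[0,0,0],[0,0,0]]}'
python3 -m pendant '{"claw":[0,0,0,0,0,0,0,0,0,0],"offset":[[0,0,-20],[0,0,-40],[0,0,-50],[0,0,-50],[0,0,-50],[0,0,-50],[0,0,-50],[0,0,-50],[0,0,-50],[0,0,-50]],"dr":[[0,0,0],[0,0,0],[0,0,0],[0,0,0],[0,0,0],[0,0,0],[0,0,0],[0,0,0],[0,0,0],[0,0,0]]}'
python3 m.py wrist; python3 - <<'E'
from h import *
f=grab_frame('wrist');save(f,'w3.png');s=state();print(s['clock'],s['tcp_pos'],s['force'])
E
```

```text
clock: 10.42
tcp_pos: [0.5043, 0.0268, 0.1064]
orientation: [179.9, 0.2, -18.9]
force: [-0.1, 0.3, -0.2]
width: 0.0005
gripper_force: 0.0
clock: 11.25
tcp_pos: [0.5053, 0.0267, 0.1561]
orientation: [180.0, 0.0, -18.9]
force: [-0.6, -0.7, -0.5]
width: 0.0004
gripper_force: 0.0
wrist red 9280 z 0.04628119462938746 rect ((493.0060119628906, -10.160011291503906), (168.23382568359375, 48.85593032836914), 71.09188079833984)
  z spread [0.0453 0.0472]
wrist yellow 1329 z 0.08229314951757333 rect ((520.0924682617188, 49.44664001464844), (12.807674407958984, 63.737117767333984), 70.94720458984375)
11.35 [0.50535693 0.02673996 0.1562713 ] [ 0.42413463  0.32339861 -0.2818033 ]
```

View pics/w3.png

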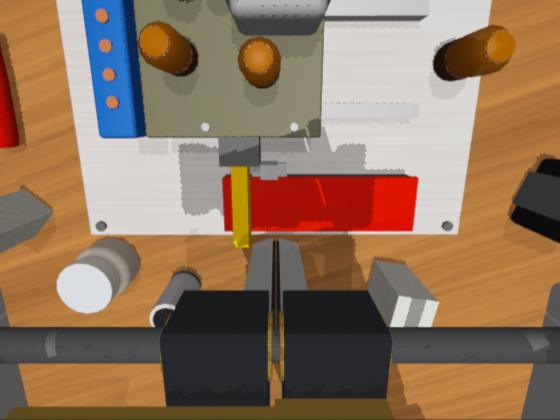

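The sled's case is against the blue block. The plate is back up at 46.3 mm with the tooth at (272,170), behind the lug at (240,200). The fingers are clear and the loose things are standing.

```bash
python3 -c "
from workcell import *
print(close_job())"
```

```text
the job is handed in; nothing more can be done
None
```

The job is handed in: the sled is fully home (about 0.079), the plunger has sprung up behind the lug, the fingers are clear, and I saw no loose thing disturbed; the hand-in call returned no verdict.

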